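Fit the tube carrier on the rotator's D-spindle

ROBOT

A 6-joint arm with a two-finger parallel gripper is mounted at the origin on the work surface. World frame = base frame: x ahead of the robot, y to its left, z up, the work surface at z = 0. Lengths are in m, angles in rad, forces in N, time in s.
With the tool pointing down it reaches from about 0.375 to 0.9 m from the base axis. Payload 3.1 kg.
Tool frame: the origin (TCP) lies on the centre line of the jaws, within the pads' length; the fingertips stand robot.tcp_to_tips ahead of it and the grasp point (between the pads) lies 2 mm behind it (robot.tcp_to_tips is the distance from the TCP to the fingertips, in m); z points along the fingers, y is the direction in which the jaws open and shut (so a half turn about z gives the same grasp; the last joint's range is limited). The gripper opens to 85 mm and grips with 20 to 120 N. Pads are 22 mm wide; open, the fingers measure 114 mm over their backs; the gripper's body (76 mm by 85 mm) begins 54 mm behind the grasp point. The pads swing forward as they close: fully open they stand 13 mm farther back than shut.
Start: joints at [1.115, 0.527, 1.433, -0, 1.181, -0.178], TCP at [0.171, 0.601, 0.248] pointing down, gripper open.
Joint ranges: [-3.08, 3.08], [-0.75, 2.2], [0.22, 2.44], [-1.43, 4.57], [0, 2.65], [-2.85, 2.85]. Speed limits (rad/s): [2.79, 2.79, 3.14, 3.14, 3.14, 3.14].

INTERFACE

Orientations are given as a unit quaternion [x, y, z, w].
In Python, from plant import robot, camera gives the robot as it stands.
- The arm moves only by the tool arm_command, never from a script. Its argument "deltas" is text: rows parted by semicolons, each of 6 numbers parted by spaces: the shift along the tool's x, y, z in m, then the turn, a rotation vector about the tool's x, y, z in rad. A call has 1 to 12 rows; each row is the pose to reach, as a shift and turn from the pose measured when the call began, along the tool's axes at that moment; what a row does not reach only later rows make up. A row lasts 1/10 s, in which the tool goes at most 50 mm and 8.59 degrees, less where a joint would pass 70% of its speed; a pose out of reach is approached as far as the arm can. A call with a gripper value outside its range is refused whole. "grip" is the opening, from 0 (shut) to 1 (fully open), set as the call begins (left out, the last holds). The fingers move at their own pace and stop on an object; "force" is the grip in N (left out, the last holds). Time passes only in rows, so rows that repeat a pose let the fingers close. It gives the time, the measured TCP pose, the force and the opening at its end, in the units of the state.
- robot.get_obs(): the state, without advancing time (a new reading comes with each control period).
- camera(name): name is "scene" or "top"; returns a dict with "pixels" (384x512x3 uint8, red, green, blue), "fx", "fy", "cx", "cy" (pixels), "rvec" (rotation vector, rad) and "tvec" (3), from world to camera coordinates, as OpenCV has them. Camera axes: x right, y down, z forward; pixel columns grow to the right and rows downward; lengths in m; the calibration is good to about 2 mm. A picture is of the moment at which its call begins. There is no depth.
- robot.hand_in(): hands the job in, once; it reports no verdict.
The state is a dict: "time": time; "q": joint angles; "dq": joint speeds; "joint_torque": joint torques, N m; "eef_pos": TCP position; "orientation": TCP orientation; "contact_force": force on the tool from outside, world axes, zero at the start; "moment": the same for the moment, N m; "width": finger opening in m.
Only numpy, scipy, OpenCV 4.12 (cv2) and the standard library are available. Lean on these libraries where they do the work, as an engineer would, in place of code of your own. Each camera call takes 0.05 s, during which the arm holds its last target.

TASK

Fit the white tube carrier disc onto the sloping spindle of the tube rotator: pick it up by its hand boss, set it over the spindle's nose and turn it until its flat finds the flat on the spindle and it slides fully home on the shoulder, then let go. Leave the other things on the bench where they are.

Things in the scene. Friction and masses are not known exactly. Their poses are not given: they have to be found in the camera images.
- carrier: Loose white plastic tube carrier, 0.2 to 0.4 kg, lying level: a disc of radius 85 mm, its plate 8 to 14 mm above the origin, round a hub of radius 27 mm and height 20 mm; eight tube clips near the rim (radius 64 to 78 mm, up to 26 mm high). Origin: centre of the hub's underside; z points up through the boss. A low rib on the plate, from boss to rim, marks the -x side.
- boss (a point): Grip point on the carrier's axis, 50 mm above its origin, same axes: the middle of the upright hand boss, a block with flat sides 30 mm thick along y and 64 mm long along x, from 20 to 76 mm above the carrier's origin. Hold it with the fingers on its two long sides.
- socket (a point): Inside the carrier, 20 mm above its origin on its axis, same axes. Below this point the blind socket is a D-shaped hole of radius 16.5 mm with one flat, 10 mm from the axis, on the carrier's -x side (the side of the rib). Above it the socket is a plain bore of radius 9.5 mm, up to 60 mm from the origin.
- head: Drive head of the tube rotator (pale wedge-shaped machine, 230 mm deep, 200 mm wide, 155 mm high at the back, fixed). Origin: centre of the round shoulder, radius 27 mm, on which the carrier's hub rests when home; z points out along the spindle, 24 degrees from vertical, leaning to the machine's front; -x points down the slope to the front. The sloping housing lies 24 mm below the shoulder.
- d_top (a point): On the spindle's axis, 18 mm above the shoulder, axes of the head. From the shoulder up to here the steel spindle is a D of radius 15 mm with one flat 8.5 mm from the axis, its end chamfered. Which way that flat faces is not reported: within 60 degrees either way of straight down the slope (the head's -x). A stiff gearbox (1 N m) holds it: light rubbing does not turn it.
- nose (a point): End of the spindle, 56 mm above the shoulder, axes of the head. Above the D it is a round nose of radius 8 mm up to 44 mm, tapering to radius 2.5 mm here. It centres the carrier loosely. With the flats facing the same way (within about 6 degrees) the hub slides down over the D to the shoulder; otherwise it stops on top of the D, 18 mm short.
- tub: bystander: open white plastic tub, radius 52 mm, 75 mm high; origin under its centre
- beaker: bystander: glass beaker, radius 34 mm, 90 mm high; origin under its centre
- spatula: bystander: steel spoon, 170 mm long along its x, lying on the bench; origin under its middle
- jar: bystander: brown glass jar, radius 30 mm, 85 mm high; origin under its centre
- washbottle: bystander: white plastic bottle, radius 35 mm, 170 mm high; origin under its centre
- rack: bystander: aluminium test-tube rack, 200 mm long along its y, 70 mm wide, tubes up to 131 mm high; origin under its centre
- burner: bystander: gas burner, foot radius 42 mm, 130 mm high; origin under its centre
There are look-alikes about, which are no part of the job. What is shaped like the carrier but black is not meant.

How it is judged:
By the outcome, as a careful person would: the job done as asked, in the order asked, and still so for the second after the job is handed in, with the robot touching nothing.
It also fails if it takes over 58 s, if anything falls off the work surface, if the arm or the gripper's body presses on something with over 40 N, if the wrist force passes 120 N, or if a joint passes its speed limit or range.

## Working session

There is one attempt and no reset: what is moved stays moved. The work goes in short steps, Python scripts to look and compute and a tool call to move; the robot and the scene stay as the last step left them, time stands still between calls to the robot, and variables do not carry over. Pictures are saved under pics/ and viewed, and the job is handed in when it is done.

Besides the shell and the picture viewer there is one more tool, called after ">>>" as name(argument=value, ...) on one line, values as JSON. arm_command: Moves the arm, as the interface text tells. Its arguments: {"type":"object","properties":{"deltas":{"type":"string"},"grip":{"type":"number"},"force":{"type":"number"}},"required":["deltas"]}

```bash
ls; mkdir -p pics; python3 - <<'E'
from plant import robot,camera
import cv2,numpy as np,pickle
o=robot.get_obs();print(o, robot.tcp_to_tips)
d={}
for n in("scene","top"):
    c=camera(n);d[n]=c
    cv2.imwrite(f"pics/{n}0.png",cv2.resize(c["pixels"][:,:,::-1],(768,576),interpolation=cv2.INTER_CUBIC))
    R=cv2.Rodrigues(np.array(c["rvec"]))[0];print(n,c["fx"],c["cx"],c["cy"],-R.T@np.array(c["tvec"]),R[2])
pickle.dump(d,open("d0.pkl","wb"))
E
```

```text
pics
{'time': 0.0, 'q': array([ 1.11451438e+00,  5.28446964e-01,  1.43393136e+00, -9.38801572e-06,
        1.18140703e+00, -1.78504519e-01]), 'dq': array([-2.92588402e-04, -3.06420600e-03, -1.12861339e-03,  6.73268751e-05,
        5.63043290e-04, -3.00488936e-04]), 'joint_torque': array([ 2.09950454e-04, -4.42362499e+01, -1.78026617e+01, -8.72011788e-05,
        8.41752189e-03,  2.72666306e-06]), 'eef_pos': array([0.17105157, 0.60041295, 0.24733614]), 'orientation': array([ 1.38440762e-01,  9.90370109e-01, -1.04294604e-03, -3.38037713e-04]), 'contact_force': array([-0.60436446, -0.95161668, -0.14137764]), 'moment': array([0.00732205, 0.02017728, 0.01205424]), 'width': 0.08490703133300204} 0.017
scene 440.28741326182876 255.9660727190958 194.64061649743888 [ 1.4980512  -0.0872612   1.31833871] [-0.63669187  0.04679865 -0.76969692]
top 353.5596660220113 257.4566493457861 199.07445004431426 [ 0.33476713 -0.00576758  1.16098943] [ 0.1498335  -0.00451497 -0.98870093]
```

View pics/scene0.png

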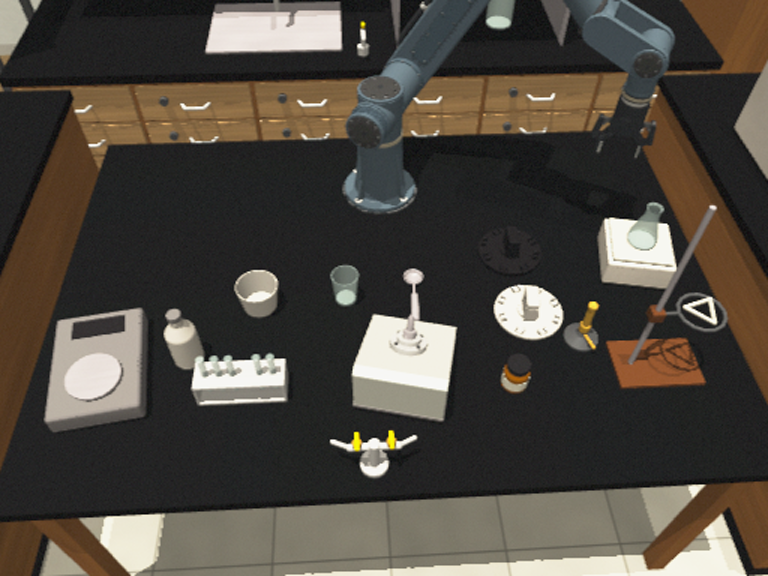

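View pics/top0.png

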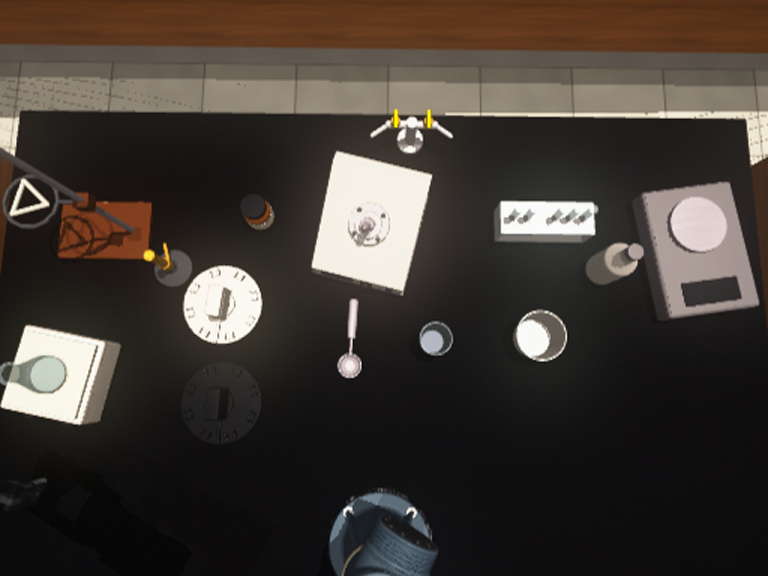

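```bash
python3 - <<'E'
import cv2,numpy as np,pickle
d=pickle.load(open("d0.pkl","rb"))
T=d["top"]["pixels"][:,:,::-1];S=d["scene"]["pixels"][:,:,::-1]
f=lambda I,x,y,w,h,s:cv2.resize(I[y:y+h,x:x+w],(w*s,h*s),interpolation=cv2.INTER_CUBIC)
a=np.hstack([f(T,115,170,66,66,6),f(S,320,180,66,66,6)])
b=np.hstack([f(T,200,95,96,108,5)[:540,:],f(S,230,175,80,108,5)])[:540]
cv2.imwrite("pics/cropA.png",a);cv2.imwrite("pics/cropB.png",b[:, :800])
print(a.shape,b.shape)
E
```

```text
(396, 792, 3) (540, 880, 3)
```

View pics/cropA.png

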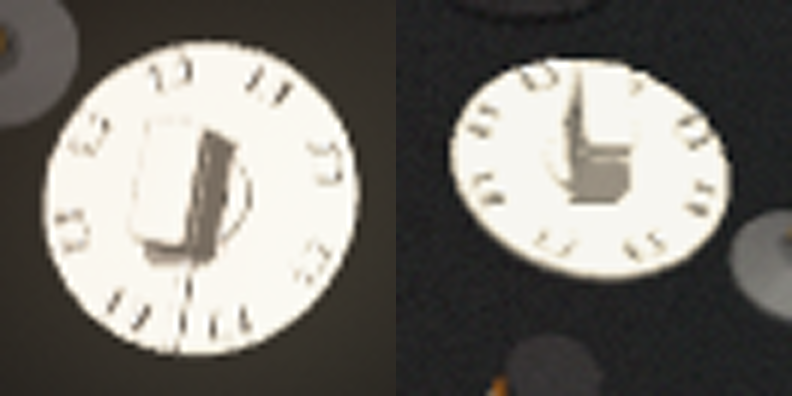

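View pics/cropB.png

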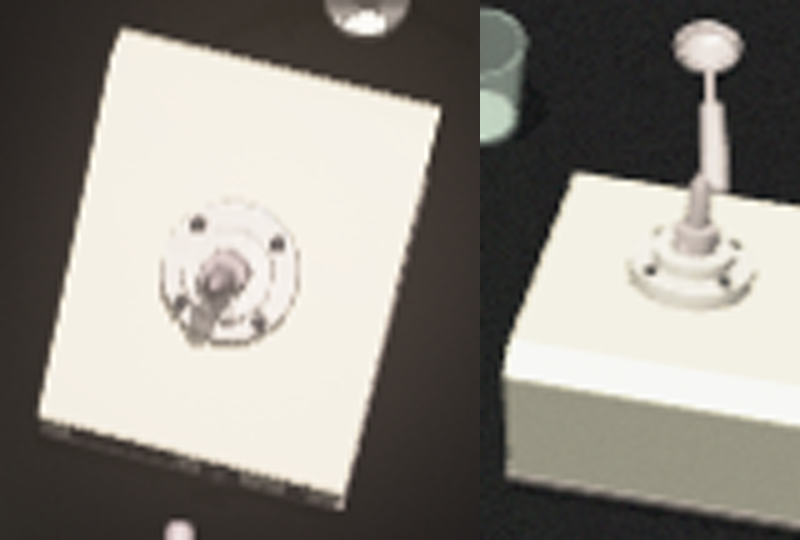

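```bash
cat > h.py <<'E'
import cv2,numpy as np,pickle
from scipy.spatial.transform import Rotation as Ro
def K(c): return np.array([[c["fx"],0,c["cx"]],[0,c["fy"],c["cy"]],[0,0,1.]])
def ray(c,p):
    R=cv2.Rodrigues(np.array(c["rvec"]))[0];C=-R.T@np.array(c["tvec"])
    p=np.atleast_2d(np.array(p,float));d=np.c_[(p[:,0]-c["cx"])/c["fx"],(p[:,1]-c["cy"])/c["fy"],np.ones(len(p))]@R
    return C,d/np.linalg.norm(d,axis=1)[:,None]
def plane(c,p,z):
    C,d=ray(c,p);return C+d*((z-C[2])/d[:,2])[:,None]
def tri(c1,p1,c2,p2):
    A,a=ray(c1,p1);B,b=ray(c2,p2);a=a[0];b=b[0]
    s=np.linalg.lstsq(np.c_[a,-b],B-A,rcond=None)[0];P=A+s[0]*a;Q=B+s[1]*b
    return (P+Q)/2,np.linalg.norm(P-Q)
def proj(c,P): return cv2.projectPoints(np.atleast_2d(np.array(P,float)),np.array(c["rvec"]),np.array(c["tvec"]),K(c),None)[0][:,0]
def circ(P):
    A=np.c_[2*P[:,0],2*P[:,1],np.ones(len(P))];s=np.linalg.lstsq(A,(P[:,:2]**2).sum(1),rcond=None)[0]
    return s[0],s[1],np.sqrt(s[2]+s[0]**2+s[1]**2)
E
python3 - <<'E'
from h import *
d=pickle.load(open("d0.pkl","rb"))
for n,seed in(("top",(135,200)),("scene",(340,200))):
    c=d[n];g=c["pixels"].astype(int).min(2)
    m=(g>110).astype(np.uint8)
    nl,L,st,ce=cv2.connectedComponentsWithStats(m)
    l=L[seed[1],seed[0]];print(n,st[l],ce[l])
    ct=max(cv2.findContours((L==l).astype(np.uint8),cv2.RETR_EXTERNAL,cv2.CHAIN_APPROX_NONE)[0],key=len)[:,0]
    ct=cv2.convexHull(ct)[:,0]
    for z in(.008,.014):
        P=plane(c,ct,z);print(z,np.round(circ(P),4))
def grid(I,x,y,w,h,s,fn,gam=1,lo=0,hi=255):
    J=np.clip((I[y:y+h,x:x+w].astype(float)-lo)/(hi-lo),0,1)**gam*255
    J=cv2.resize(J.astype(np.uint8),(w*s,h*s),interpolation=cv2.INTER_NEAREST).copy()
    for i in range(0,w,5):
        cv2.line(J,(i*s,0),(i*s,4),(0,0,255),1)
        if i%10==0: cv2.putText(J,str(x+i),(i*s,14),0,.35,(0,0,255),1)
    for i in range(0,h,5):
        cv2.line(J,(0,i*s),(4,i*s),(0,0,255),1)
        if i%10==0: cv2.putText(J,str(y+i),(5,i*s+4),0,.35,(0,0,255),1)
    cv2.imwrite(fn,J)
T=d["top"]["pixels"][:,:,::-1];S=d["scene"]["pixels"][:,:,::-1]
grid(T,230,130,32,32,18,"pics/gT.png",1,100,255)
grid(S,252,172,40,36,18,"pics/gS.png",1,60,255)
E
```

```text
top [ 122  177   53   52 2054] [147.89483934 202.65676728]
0.008 [0.4949 0.3487 0.0861]
0.014 [0.4941 0.3468 0.0856]
scene [ 329  190   47   36 1316] [351.85942249 207.55927052]
0.008 [0.4925 0.3516 0.0873]
0.014 [0.4971 0.3496 0.0869]
```

View pics/gT.png

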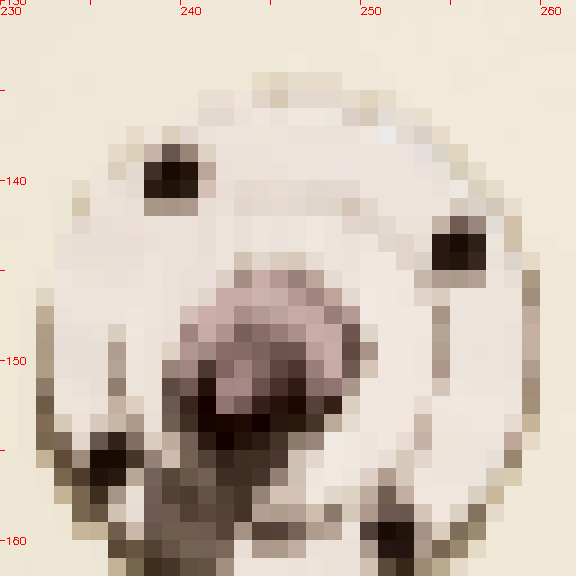

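View pics/gS.png

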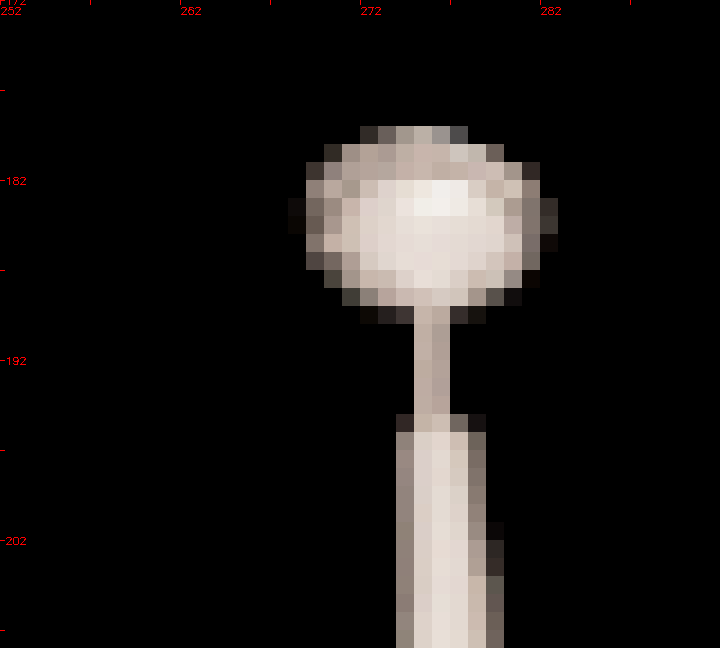

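```bash
cat >> h.py <<'E'
def grid(I,x,y,w,h,s,fn,gam=1,lo=0,hi=255):
    J=np.clip((I[y:y+h,x:x+w].astype(float)-lo)/(hi-lo),0,1)**gam*255
    J=cv2.resize(J.astype(np.uint8),(w*s,h*s),interpolation=cv2.INTER_NEAREST).copy()
    for i in range(0,w,5):
        cv2.line(J,(i*s,0),(i*s,4),(0,0,255),1)
        if i%10==0: cv2.putText(J,str(x+i),(i*s,14),0,.35,(0,0,255),1)
    for i in range(0,h,5):
        cv2.line(J,(0,i*s),(4,i*s),(0,0,255),1)
        if i%10==0: cv2.putText(J,str(y+i),(5,i*s+4),0,.35,(0,0,255),1)
    cv2.imwrite(fn,J)
E
python3 - <<'E'
from h import *
d=pickle.load(open("d0.pkl","rb"))
T=d["top"]["pixels"][:,:,::-1];S=d["scene"]["pixels"][:,:,::-1]
grid(S,252,204,40,36,18,"pics/gS2.png",1,100,255)
# machine corners top
for n,seed in(("top",(225,180)),("scene",(250,240))):
    c=d[n];g=c["pixels"].astype(int).min(2)
    m=(g>(190 if n=="top" else 190)).astype(np.uint8)
    nl,L,st,ce=cv2.connectedComponentsWithStats(m);l=L[seed[1],seed[0]];print(n,st[l])
    ct=max(cv2.findContours((L==l).astype(np.uint8),cv2.RETR_EXTERNAL,cv2.CHAIN_APPROX_NONE)[0],key=len)
    h=cv2.convexHull(ct);print(cv2.approxPolyDP(h,3,True)[:,0].tolist())
    # fit lines to hull edges
    q=cv2.approxPolyDP(h,3,True)[:,0]
E
```

```text
top [ 208  102   80   91 4852]
[[224, 102], [287, 117], [268, 192], [208, 177]]
scene [ 235  210   69   51 2425]
[[249, 210], [303, 218], [297, 260], [235, 249]]
```

View pics/gS2.png

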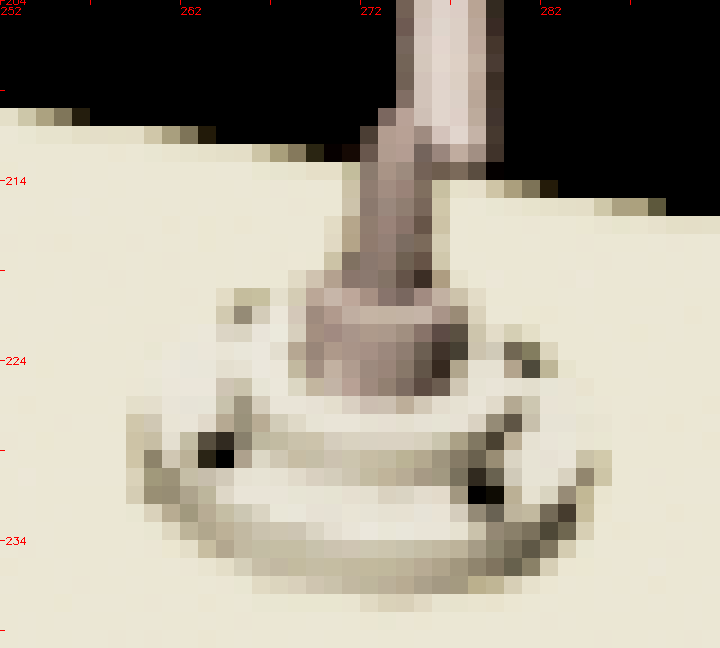

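```bash
python3 - <<'E'
from h import *
d=pickle.load(open("d0.pkl","rb"));T=d["top"];S=d["scene"]
Q={}
for k,a,b in(("BL",(224,102),(297,260)),("BR",(287,117),(235,249)),("FL",(208,177),(303,218)),("FR",(268,192),(249,210))):
    Q[k],e=tri(T,a,S,b);print(k,Q[k].round(4),e.round(4))
for n,a,b in(("back",'BL','BR'),("front",'FL','FR')):
    v=Q[a]-Q[b];print(n,np.linalg.norm(v),"yaw",np.degrees(np.arctan2(-v[0],v[1])))
for a,b in(('BL','FL'),('BR','FR')):
    v=Q[a]-Q[b];print(np.linalg.norm(v),"yaw",np.degrees(np.arctan2(v[1],v[0])),"slope",np.degrees(np.arctan2(v[2],np.hypot(*v[:2]))))
for z in (.155,):
    a=plane(T,[(224,102),(287,117)],z);print(a, np.linalg.norm(a[0]-a[1]),np.degrees(np.arctan2(-(a[0]-a[1])[0],(a[0]-a[1])[1])))
# side-edge yaw in top: fit head with corners -> least squares over yaw,x,y
from scipy.optimize import least_squares
def corners(p):
    x,y,t=p; # machine footprint centre
    L=[]
    for X,Y,Z in((.115,.1,.155),(.115,-.1,.155),(-.115,.1,.155-.23*np.tan(np.radians(24))),(-.115,-.1,.155-.23*np.tan(np.radians(24)))):
        L.append([x+X*np.cos(t)-Y*np.sin(t),y+X*np.sin(t)+Y*np.cos(t),Z])
    return np.array(L)
pt=np.array([(224,102),(287,117),(208,177),(268,192)],float);ps=np.array([(297,260),(235,249),(303,218),(249,210)],float)
f=lambda p:np.r_[(proj(T,corners(p))-pt).ravel(),(proj(S,corners(p))-ps).ravel()]
r=least_squares(f,[.65,.0,-.2]);print(r.x,np.degrees(r.x[2]));print(r.fun.reshape(-1,2).round(1))
E
```

```text
BL [0.7897 0.0956 0.1354] 0.0019
BR [ 0.742  -0.0963  0.1398] 0.0028
FL [0.5717 0.149  0.0575] 0.0033
FR [ 0.5252 -0.042   0.0569] 0.004
back 0.19770775457094233 yaw -13.967745464017066
front 0.19655040043900182 yaw -13.66860380510367
0.2375633676025517 yaw -13.767626411239217 slope 19.135247817958707
0.23827703885128296 yaw -14.05192819308507 slope 20.346612098087995
[[ 0.78086283  0.0926686   0.155     ]
 [ 0.73580492 -0.09631224  0.155     ]] 0.19427807418642404 -13.41042002479622
[ 0.65678046  0.02630163 -0.24381554] -13.96960168865366
[[-0.9 -3.7]
 [ 0.7 -2.7]
 [-1.   1. ]
 [-0.4  1.5]
 [ 0.3 -2.5]
 [-1.3 -2. ]
 [-0.1  0.3]
 [-0.9 -0.2]]
```

```bash
cat >> h.py <<'E'
def headR(yaw=-13.9): return (Ro.from_euler('z',yaw,degrees=True)*Ro.from_euler('y',-24,degrees=True)).as_matrix()
def ov(c,o,fn,x,y,w,h,s,rings,phi=None):
    H=headR();I=c["pixels"][:,:,::-1][y:y+h,x:x+w]
    J=cv2.resize(np.clip((I.astype(float)-60)/195*255,0,255).astype(np.uint8),(w*s,h*s),interpolation=cv2.INTER_NEAREST)
    a=np.linspace(0,2*np.pi,73)
    for r,z,col in rings:
        P=o+(H@np.array([r*np.cos(a),r*np.sin(a),z+0*a])).T
        q=((proj(c,P)-[x-.5,y-.5])*s).astype(np.int32);cv2.polylines(J,[q],False,col,1)
    cv2.imwrite(fn,J)
RINGS=[(.027,0,(0,0,255)),(.015,0,(0,160,0)),(.015,.018,(0,255,0)),(.008,.018,(255,0,0)),(.008,.044,(255,0,0)),(.0025,.056,(255,0,255))]
E
python3 - <<'E'
from h import *
d=pickle.load(open("d0.pkl","rb"));T=d["top"];S=d["scene"]
o,e=tri(T,(245.2,150),S,(273,224));print(o,e)
H=headR();print("tip proj",proj(T,o+H[:,2]*.056),proj(S,o+H[:,2]*.056),"meas S (273.3,210)")
ov(T,o,"pics/oT.png",230,130,32,32,18,RINGS);ov(S,o,"pics/oS.png",257,204,32,32,18,RINGS)
a=cv2.imread("pics/oT.png");b=cv2.imread("pics/oS.png");cv2.imwrite("pics/o.png",cv2.resize(np.hstack([a,b])[:, :],(800,400),interpolation=cv2.INTER_AREA))
E
```

```text
[0.64156798 0.03116191 0.1261124 ] 0.006531893406340008
tip proj [[241.54586668 152.21564273]] [[273.74585567 209.31673541]] meas S (273.3,210)
```

View pics/o.png

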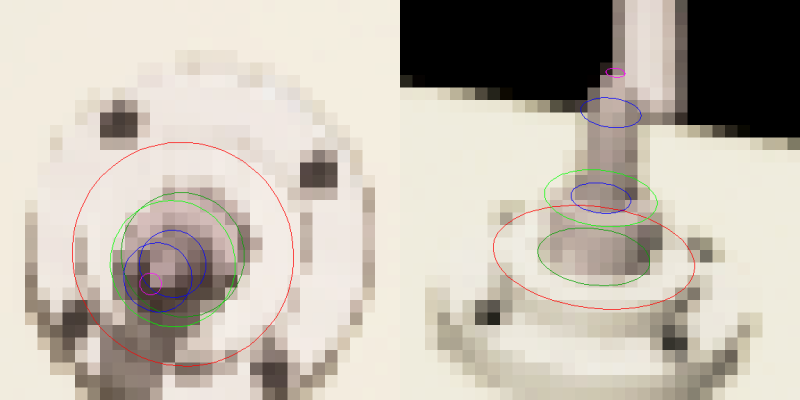

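```bash
python3 - <<'E'
from h import *
d=pickle.load(open("d0.pkl","rb"));T=d["top"];S=d["scene"];H=headR()
bt=[(239,139.6),(255,143.6),(235.8,155.7),(251.6,159.6)];bs=[(278.5,231.2),(263.5,229),(281,223.6),(265,221.3)]
# refine by darkness-weighted centroid
def ref(c,p,w=2):
    g=c["pixels"].astype(float).min(2);x,y=map(int,np.round(p));ys,xs=np.mgrid[y-w:y+w+1,x-w:x+w+1]
    W=np.clip(170-g[y-w:y+w+1,x-w:x+w+1],0,None);return (W*xs).sum()/W.sum(),(W*ys).sum()/W.sum()
P=[]
for a,b in zip(bt,bs):
    a2=ref(T,a);b2=ref(S,b);p,e=tri(T,a2,S,b2);P.append(p);print(np.round(a2,1),np.round(b2,1),p.round(4),round(e,4))
P=np.array(P);m=P.mean(0);print(m,"radii",np.linalg.norm(P-m,axis=1))
print("local",((P-m)@H).round(4))
n=np.cross(P[0]-P[3],P[1]-P[2]);n/=np.linalg.norm(n);print(n,H[:,2])
E
```

```text
[239.  139.4] [278.3 230.6] [0.6727 0.048  0.1312] 0.0024
[255.  143.4] [263.6 228.6] [6.613e-01 1.000e-04 1.296e-01] 0.0031
[235.6 155.8] [280.7 223.5] [0.6281 0.0601 0.1082] 0.0049
 ** On entry to DLASCL parameter number  4 had an illegal value
 ** On entry to DLASCL parameter number  4 had an illegal value
 ** On entry to DLASCL parameter number  4 had an illegal value
 ** On entry to DLASCL parameter number  4 had an illegal value
 ** On entry to DLASCL parameter number  5 had an illegal value
 ** On entry to DLASCL parameter number  4 had an illegal value<stdin>:7: RuntimeWarning: invalid value encountered in scalar divide
Traceback (most recent call last):
  File "h.py", line 12, in tri
    s=np.linalg.lstsq(np.c_[a,-b],B-A,rcond=None)[0];P=A+s[0]*a;Q=B+s[1]*b
      ~~~~~~~~~~~~~~~^^^^^^^^^^^^^^^^^^^^^^^^^^^^
numpy.linalg.LinAlgError: SVD did not converge in Linear Least Squares
```

```bash
python3 - <<'E'
from h import *
d=pickle.load(open("d0.pkl","rb"));T=d["top"];S=d["scene"]
g=T["pixels"].astype(int).min(2)
print(g[184:232,136:158])
grid(T["pixels"][:,:,::-1],120,174,57,58,10,"pics/gC.png")
g2=cv2.imread("pics/gC.png")
E
```

```text
[[239 239 239 ... 233 121 176]
 [239 239 239 ... 239 201 231]
 [239 239 239 ... 240 240 239]
 ...
 [ 41  40  42 ...  43  43  44]
 [ 41  41  41 ...  43  43  43]
 [ 39  40  40 ...  43  42  42]]
```

View pics/gC.png

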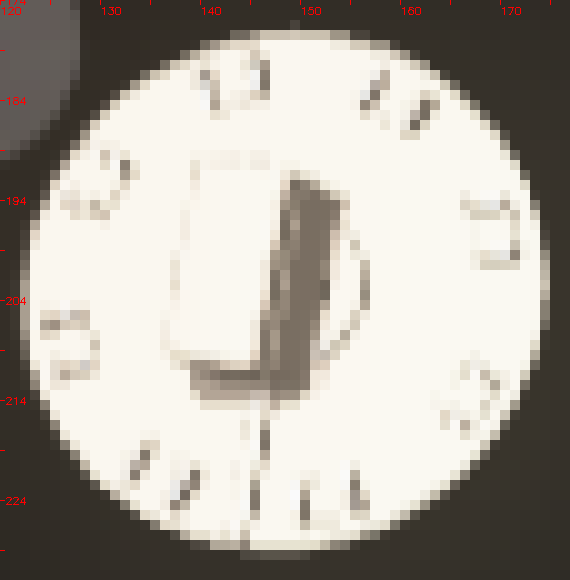

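```bash
python3 - <<'E'
from h import *
d=pickle.load(open("d0.pkl","rb"));T=d["top"]
ang=lambda v:np.degrees(np.arctan2(v[1],v[0]))
print(plane(T,(141.8,199.7),.076))
for a,b,z in(((138.5,189.5),(136,209),.076),((147.7,191),(144.7,210),.076),((145.7,214),(144.6,226),.0155)):
    P=plane(T,[a,b],z);v=P[0]-P[1];print(P.round(4)[:, :2],np.linalg.norm(v),ang(v))
c=plane(T,(145.2,220),.0155)[0];v=np.array([.4945,.3485])-c[:2];print("rib mid to centre",ang(v),np.linalg.norm(v))
# black & burner positions
print("black",plane(T,(147,269),.014),"burner foot",plane(T,(115,178),.01),"spoon",plane(T,[(235,200),(232,243)],0),"beaker",plane(T,(290,226),.0))
print(Ro.from_quat([.1384,.99037,-.00104,-.00034]).as_matrix().round(4))
E
```

```text
[[0.49371367 0.34743035 0.076     ]]
[[0.5257 0.3595]
 [0.4645 0.3636]] 0.061261663880990455 -3.8164919375321107
[[0.5212 0.3307]
 [0.4617 0.3366]] 0.059818876678068136 -5.701158942450835
[[0.4557 0.3518]
 [0.4167 0.3531]] 0.03903281713118434 -1.9953376044672806
rib mid to centre -3.705655728931265 0.05844195678148085
black [[0.28024783 0.33822399 0.014     ]] burner foot [[0.57520173 0.46177554 0.01      ]] spoon [[0.50687136 0.06342675 0.        ]
 [0.36513592 0.07058611 0.        ]] beaker [[ 0.42230056 -0.11877481  0.        ]]
[[-9.617e-01  2.741e-01 -1.000e-03]
 [ 2.741e-01  9.617e-01 -2.000e-03]
 [ 4.000e-04 -2.200e-03 -1.000e+00]]
```

```bash
cat >> h.py <<'E'
def delta(o,P,R):
    """tool-frame shift, rotvec from obs o to pose P,R(matrix)"""
    A=Ro.from_quat(o["orientation"]).as_matrix()
    return (A.T@(np.array(P)-o["eef_pos"])).round(4),Ro.from_matrix(A.T@R).as_rotvec().round(4)
def down(yaw): # tool x at world yaw (deg), z down
    t=np.radians(yaw);x=np.array([np.cos(t),np.sin(t),0]);z=np.array([0,0,-1.]);return np.c_[x,np.cross(z,x),z]
def state(o):
    print("t",round(o["time"],2),"p",np.round(o["eef_pos"],4),"F",np.round(o["contact_force"],1),"M",np.round(o["moment"],2),"w",round(o["width"],4),"q",np.round(o["q"],2))
E
python3 - <<'E'
from h import *
from plant import robot
o=robot.get_obs()
print(delta(o,[.4945,.348,.15],down(176)))
E
```

```text
(array([-0.3803, -0.1539,  0.0976]), array([-0.0019, -0.0006, -0.208 ]))
```

Candidates in the top view (native pixels): the white disc at (148,203), the black disc at (147,269) and the balance pan at (465,150). The white one has clips, a boss and a rib, and crop A confirms it is the carrier.

>>> arm_command(deltas="-0.38 -0.154 0.097 -0.002 0 -0.208;-0.38 -0.154 0.097 -0.002 0 -0.208;-0.38 -0.154 0.097 -0.002 0 -0.208;-0.38 -0.154 0.097 -0.002 0 -0.208;-0.38 -0.154 0.097 -0.002 0 -0.208;-0.38 -0.154 0.097 -0.002 0 -0.208;-0.38 -0.154 0.097 -0.002 0 -0.208;-0.38 -0.154 0.097 -0.002 0 -0.208;-0.38 -0.154 0.097 -0.002 0 -0.208;-0.38 -0.154 0.097 -0.002 0 -0.208;-0.38 -0.154 0.097 -0.002 0 -0.208;-0.38 -0.154 0.097 -0.002 0 -0.208", grip=1)

```text
time: 1.3
eef_pos: [0.4929, 0.3487, 0.1506]
orientation: [0.034, 0.999, 0.0, -0.001]
contact_force: [0.5, -0.1, 1.0]
width: 0.0855
```

```bash
python3 - <<'E'
from h import *
from plant import robot,camera
o=robot.get_obs();state(o)
print(delta(o,[.4945,.348,.05],down(176)))
c=camera("top");s=camera("scene")
f=lambda I,x,y,w,h,k:cv2.resize(I[y:y+h,x:x+w,::-1],(w*k,h*k),interpolation=cv2.INTER_CUBIC)
cv2.imwrite("pics/a1.png",np.hstack([f(c["pixels"],110,150,80,100,5),f(s["pixels"],300,130,80,100,5)]))
E
```

```text
t 1.3 p [0.4929 0.3487 0.1506] F [ 0.5 -0.1  1. ] M [ 0.02  0.   -0.  ] w 0.0855 q [ 0.43  0.62  1.57  0.    0.95 -1.07]
(array([-0.0018, -0.0006,  0.1006]), array([ 0.0001, -0.0016,  0.0011]))
```

View pics/a1.png

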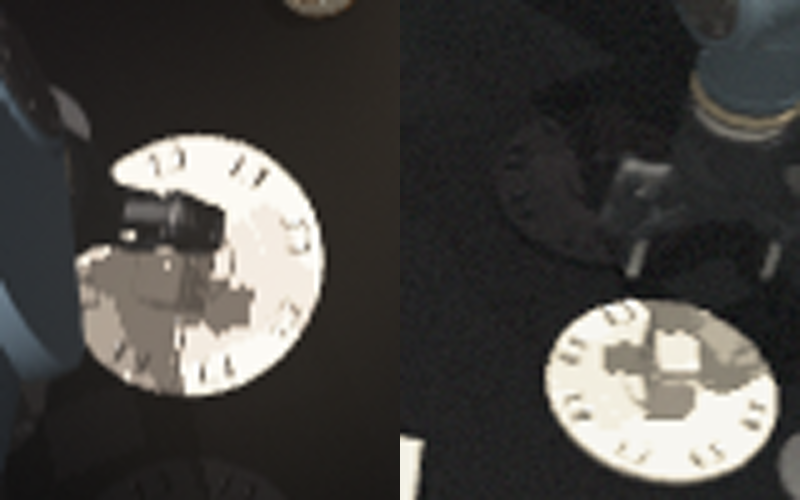

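>>> arm_command(deltas="-0.002 -0.001 0.04 0 0 0;-0.002 -0.001 0.07 0 0 0;-0.002 -0.001 0.09 0 0 0;-0.002 -0.001 0.1 0 0 0;-0.002 -0.001 0.1 0 0 0")

```text
time: 1.9
eef_pos: [0.4934, 0.3484, 0.0499]
orientation: [0.033, 0.999, -0.0, -0.001]
contact_force: [0.2, -0.3, -0.1]
width: 0.0856
```

>>> arm_command(deltas="0 0 0 0 0 0;0 0 0 0 0 0;0 0 0 0 0 0;0 0 0 0 0 0;0 0 0 0 0 0;0 0 0 0 0 0;0 0 0 0 0 0;0 0 0 0 0 0", grip=0, force=60)

```text
time: 2.7
eef_pos: [0.494, 0.3486, 0.051]
orientation: [0.033, 0.999, 0.0, -0.001]
contact_force: [-0.4, -1.9, 6.5]
width: 0.0296
```

```bash
python3 - <<'E'
from h import *
from plant import robot,camera
o=robot.get_obs();state(o);print(Ro.from_quat(o["orientation"]).as_matrix().round(3))
E
```

```text
t 2.7 p [0.494  0.3486 0.051 ] F [-0.4 -1.9  6.5] M [0.07 0.09 0.01] w 0.0296 q [ 0.43  0.77  1.62  0.    0.75 -1.08]
[[-0.998  0.066 -0.002]
 [ 0.066  0.998  0.   ]
 [ 0.002 -0.    -1.   ]]
```

>>> arm_command(deltas="0 0 -0.03 0 0 0;0 0 -0.07 0 0 0;0 0 -0.12 0 0 0;0 0 -0.17 0 0 0;0 0 -0.22 0 0 0;0 0 -0.25 0 0 0;0 0 -0.25 0 0 0")

```text
time: 3.4
eef_pos: [0.4967, 0.3497, 0.3063]
orientation: [0.033, 0.999, 0.003, 0.004]
contact_force: [0.5, 0.3, -1.9]
width: 0.03
```

```bash
python3 - <<'E'
from h import *
from plant import robot,camera
o=robot.get_obs();state(o)
H=headR();hz=H[:,2]
O=np.array([.641,.0315,.127])
# tool: z=-hz, x=-head x (carrier x = head x)
R=np.c_[-H[:,0],H[:,1],-hz]
print(np.linalg.det(R),R)
P=O+hz*(.052+.09)
print(P,delta(o,P,R))
c=camera("top");s=camera("scene")
f=lambda I,x,y,w,h,k:cv2.resize(I[y:y+h,x:x+w,::-1],(w*k,h*k),interpolation=cv2.INTER_CUBIC)
cv2.imwrite("pics/a2.png",np.hstack([f(c["pixels"],80,120,130,130,3),f(s["pixels"],290,80,130,130,3)]))
E
```

```text
t 3.4 p [0.4967 0.3497 0.3063] F [ 0.5  0.3 -1.9] M [ 0.03 -0.03  0.  ] w 0.03 q [ 0.43  0.44  1.42  0.    1.27 -1.08]
0.9999999999999997 [[-8.86793632e-01  2.40228042e-01  3.94825963e-01]
 [ 2.19459237e-01  9.70716482e-01 -9.77095476e-02]
 [-4.06736643e-01  6.93889390e-18 -9.13545458e-01]]
[0.58493471 0.04537476 0.25672345] (array([-0.1078, -0.298 ,  0.0489]), array([ 0.0429, -0.4099,  0.1724]))
```

View pics/a2.png

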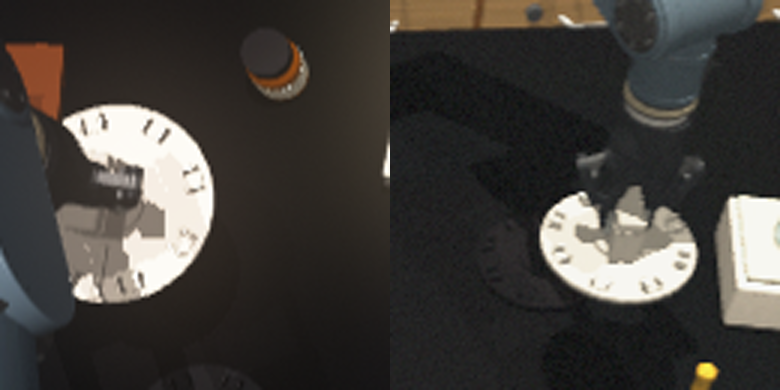

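>>> arm_command(deltas="-0.02 -0.05 0 0.0 -0.05 0.02;-0.04 -0.1 0 0.01 -0.1 0.05;-0.06 -0.15 0 0.02 -0.2 0.08;-0.08 -0.2 0 0.03 -0.3 0.12;-0.1 -0.25 0 0.043 -0.41 0.172;-0.108 -0.298 0.01 0.043 -0.41 0.172;-0.108 -0.298 0.01 0.043 -0.41 0.172;-0.108 -0.298 0.02 0.043 -0.41 0.172;-0.108 -0.298 0.02 0.043 -0.41 0.172;-0.108 -0.298 0.02 0.043 -0.41 0.172")

```text
time: 4.5
eef_pos: [0.5802, 0.0447, 0.2782]
orientation: [0.117, 0.973, -0.028, 0.199]
contact_force: [-0.0, 0.7, -2.2]
width: 0.0297
```

```bash
cat >> h.py <<'E'
O=np.array([.641,.0315,.127])
def seat(h,phi=0,off=.052,O=O):
    H=headR();A=H@Ro.from_euler('z',phi,degrees=True).as_matrix()
    return O+H[:,2]*(off+h),np.c_[-A[:,0],A[:,1],-A[:,2]]
def rel(o,off=.052,O=O):
    H=headR();p=H.T@(o["eef_pos"]-O);A=Ro.from_quat(o["orientation"]).as_matrix();C=H.T@np.c_[-A[:,0],A[:,1],-A[:,2]]
    print("rel head xyz mm",(1e3*(p-[0,0,off])).round(1),"phi,tilt",np.degrees(Ro.from_matrix(C).as_rotvec()).round(2))
    print("F tool-in-head",(H.T@o["contact_force"]).round(1),"M",(H.T@o["moment"]).round(2))
E
python3 - <<'E'
from h import *
from plant import robot,camera
o=robot.get_obs();state(o);rel(o)
print(delta(o,*seat(.07)))
c=camera("top");s=camera("scene");pickle.dump({"top":c,"scene":s},open("d1.pkl","wb"))
f=lambda I,x,y,w,h,k:cv2.resize(I[y:y+h,x:x+w,::-1],(w*k,h*k),interpolation=cv2.INTER_CUBIC)
cv2.imwrite("pics/a3.png",np.hstack([f(c["pixels"],190,100,100,130,4),f(s["pixels"],220,150,100,130,4)]))
E
```

```text
t 4.5 p [0.5802 0.0447 0.2782] F [-0.   0.7 -2.2] M [0.11 0.35 0.03] w 0.0297 q [-0.08  0.32  1.78 -0.12  0.64 -1.33]
rel head xyz mm [  4.7  -1.8 111.4] phi,tilt [-0.41  0.81  0.25]
F tool-in-head [-1.1  0.7 -1.9] M [0.03 0.37 0.02]
(array([0.0041, 0.0021, 0.0414]), array([-0.0071, -0.0142,  0.0043]))
```

View pics/a3.png

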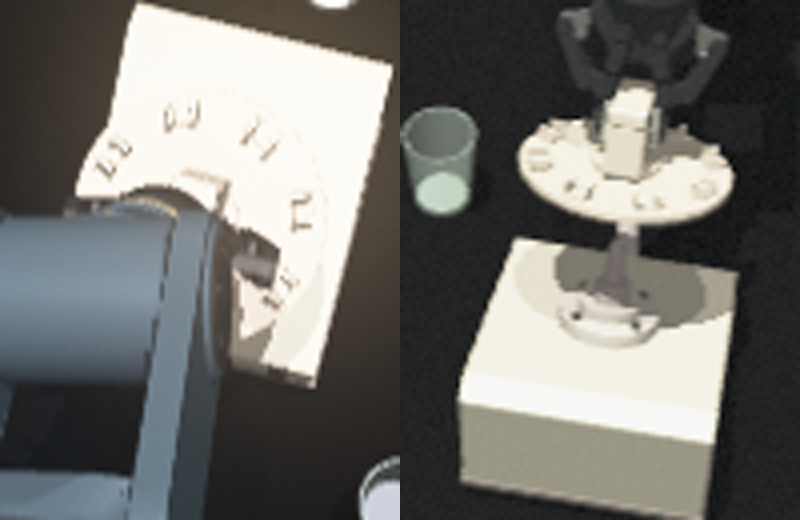

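```bash
python3 - <<'E'
from h import *
from plant import robot
d=pickle.load(open("d1.pkl","rb"));S=d["scene"];o=robot.get_obs()
A=Ro.from_quat(o["orientation"]).as_matrix()
a=np.linspace(0,2*np.pi,181)
for zz in(.008,.014):
    Pc=o["eef_pos"]+A[:,2]*(.052-zz)
    P=Pc+np.outer(.085*np.cos(a),A[:,0])+np.outer(.085*np.sin(a),A[:,1]);q=proj(S,P);print(q.min(0).round(1),q.max(0).round(1),proj(S,Pc).round(1))
g=S["pixels"].astype(int).min(2)
for r in range(178,206,3):
    x=np.where(g[r,245:308]>100)[0];print(r,x.min()+245,x.max()+245)
x=[np.where(g[180:215,c]>100)[0].tolist() for c in(262,268,285,290)];print([(i[0]+180,i[-1]+180) for i in x])
E
```

```text
[248.7 180.5] [301.7 205. ] [[275.2 192.1]]
[248.9 178.9] [301.9 203.3] [[275.4 190.5]]
178 271 284
181 255 290
184 252 292
187 250 299
190 250 301
193 250 302
196 252 302
199 256 300
202 262 297
205 272 289
[(180, 214), (184, 214), (186, 205), (181, 204)]
```

>>> arm_command(deltas="0.004 0.002 0.02 -0.007 -0.014 0.004;0.004 0.002 0.04 -0.007 -0.014 0.004;0.004 0.002 0.055 -0.007 -0.014 0.004;0.004 0.002 0.065 -0.007 -0.014 0.004;0.004 0.002 0.065 -0.007 -0.014 0.004")

```text
time: 5.1
eef_pos: [0.6031, 0.0415, 0.2172]
orientation: [0.117, 0.971, -0.025, 0.207]
contact_force: [-0.2, 0.0, -1.8]
width: 0.0296
```

```bash
python3 - <<'E'
from h import *
from plant import robot,camera
o=robot.get_obs();state(o);rel(o)
print(delta(o,*seat(.02)))
c=camera("scene")
f=lambda I,x,y,w,h,k:cv2.resize(I[y:y+h,x:x+w,::-1],(w*k,h*k),interpolation=cv2.INTER_CUBIC)
cv2.imwrite("pics/a4.png",f(c["pixels"],220,150,100,120,5))
E
```

```text
t 5.1 p [0.6031 0.0415 0.2172] F [-0.2  0.  -1.8] M [0.09 0.33 0.03] w 0.0296 q [-0.09  0.44  1.81 -0.14  0.48 -1.31]
rel head xyz mm [ 0.8  0.6 46.3] phi,tilt [ 0.03 -0.07  0.09]
F tool-in-head [-0.9 -0.  -1.5] M [0.02 0.34 0.03]
(array([ 0.0009, -0.0006,  0.0263]), array([0.0006, 0.0012, 0.0017]))
```

View pics/a4.png

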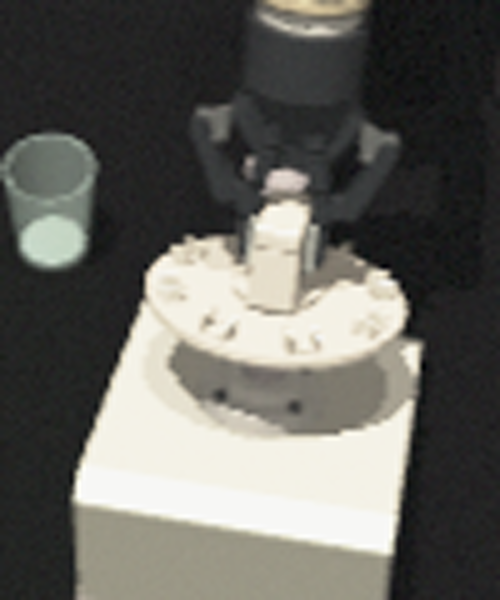

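>>> arm_command(deltas="0.001 0 0.005 0 0.001 0.002;0.001 0 0.01 0 0.001 0.002;0.001 0 0.014 0 0.001 0.002;0.001 0 0.017 0 0.001 0.002;0.001 0 0.017 0 0.001 0.002")

```text
time: 5.65
eef_pos: [0.609, 0.0399, 0.2017]
orientation: [0.119, 0.971, -0.025, 0.207]
contact_force: [0.2, 0.0, -1.5]
width: 0.0294
```

```bash
python3 - <<'E'
from h import *
from plant import robot,camera
o=robot.get_obs();state(o);rel(o)
E
```

```text
t 5.65 p [0.609  0.0399 0.2017] F [ 0.2  0.  -1.5] M [0.08 0.38 0.01] w 0.0294 q [-0.09  0.47  1.81 -0.14  0.45 -1.3 ]
rel head xyz mm [ 0.2  0.5 29.7] phi,tilt [ 0.03 -0.05 -0.04]
F tool-in-head [-0.5  0.1 -1.4] M [-0.01  0.39  0.01]
```

>>> arm_command(deltas="0 0 0.003 0 0 0;0 0 0.006 0 0 0;0 0 0.008 0 0 0;0 0 0.01 0 0 0;0 0 0.01 0 0 0")

```text
time: 6.15
eef_pos: [0.6141, 0.0383, 0.1931]
orientation: [0.119, 0.971, -0.025, 0.208]
contact_force: [1.9, -4.0, -0.7]
width: 0.0296
```

```bash
python3 - <<'E'
from h import *
from plant import robot,camera
o=robot.get_obs();state(o);rel(o)
E
```

```text
t 6.15 p [0.6141 0.0383 0.1931] F [ 1.9 -4.  -0.7] M [-0.66 -0.07 -0.28] w 0.0296 q [-0.09  0.49  1.8  -0.15  0.43 -1.3 ]
rel head xyz mm [ 1.5  0.2 19.7] phi,tilt [ 0.03 -0.19 -0.04]
F tool-in-head [ 2.2 -3.4 -1.8] M [-0.69 -0.22 -0.01]
```

>>> arm_command(deltas="-0.001 -0.0015 0 0 0 0;-0.001 -0.0015 0 0 0 0;-0.001 -0.0015 0.002 0 0 0;-0.001 -0.0015 0.002 0 0 0")

```text
time: 6.55
eef_pos: [0.6145, 0.037, 0.1926]
orientation: [0.118, 0.971, -0.025, 0.208]
contact_force: [-5.0, 0.4, 9.2]
width: 0.0293
```

```bash
python3 - <<'E'
from h import *
from plant import robot,camera
o=robot.get_obs();state(o);rel(o)
E
```

```text
t 6.55 p [0.6145 0.037  0.1926] F [-5.   0.4  9.2] M [ 0.03  0.6  -0.03] w 0.0293 q [-0.09  0.49  1.8  -0.14  0.43 -1.3 ]
rel head xyz mm [ 2.  -1.  18.9] phi,tilt [ 0.03 -0.16 -0.02]
F tool-in-head [-0.8 -0.8 10.4] M [-0.12  0.59  0.02]
```

>>> arm_command(deltas="0 0 0.0015 0 0 -0.05;0 0 0.0015 0 0 -0.1;0 0 0.0015 0 0 -0.15;0 0 0.0015 0 0 -0.2;0 0 0.0015 0 0 -0.2")

```text
time: 7.05
eef_pos: [0.6147, 0.0378, 0.1926]
orientation: [0.021, 0.978, -0.045, 0.205]
contact_force: [-6.2, 2.5, 9.6]
width: 0.0297
```

```bash
cat > s.py <<'E'
from h import *
from plant import robot
o=robot.get_obs();state(o);rel(o)
E
python3 s.py
```

```text
t 7.05 p [0.6147 0.0378 0.1926] F [-6.2  2.5  9.6] M [0.43 0.42 0.04] w 0.0297 q [-0.09  0.49  1.8  -0.14  0.43 -1.5 ]
rel head xyz mm [ 2.  -0.1 18.9] phi,tilt [ 0.07 -0.24 11.47]
F tool-in-head [-2.1  0.9 11.5] M [ 0.3   0.52 -0.09]
```

>>> arm_command(deltas="0 0 0.0015 0 0 -0.05;0 0 0.0015 0 0 -0.1;0 0 0.0015 0 0 -0.15;0 0 0.0015 0 0 -0.2;0 0 0.0015 0 0 -0.2")

```text
time: 7.55
eef_pos: [0.6145, 0.0375, 0.1912]
orientation: [-0.077, 0.975, -0.066, 0.199]
contact_force: [-3.0, -4.2, 2.5]
width: 0.0297
```

```bash
python3 s.py
```

```text
t 7.55 p [0.6145 0.0375 0.1912] F [-3.  -4.2  2.5] M [-0.41  0.53 -0.25] w 0.0297 q [-0.09  0.49  1.8  -0.14  0.43 -1.7 ]
rel head xyz mm [ 1.3 -0.5 17.7] phi,tilt [ 2.000e-02 -1.600e-01  2.297e+01]
F tool-in-head [-0.7 -4.8  3. ] M [-0.58  0.41 -0.02]
```

>>> arm_command(deltas="0 0 0.0015 0 0 -0.05;0 0 0.0015 0 0 -0.1;0 0 0.0015 0 0 -0.15;0 0 0.0015 0 0 -0.2;0 0 0.0015 0 0 -0.2")

```text
time: 8.05
eef_pos: [0.615, 0.037, 0.1893]
orientation: [-0.174, 0.962, -0.085, 0.191]
contact_force: [0.2, -3.2, -0.6]
width: 0.0296
```

```bash
python3 s.py
```

```text
t 8.05 p [0.615  0.037  0.1893] F [ 0.2 -3.2 -0.6] M [-0.56  0.28 -0.31] w 0.0296 q [-0.09  0.5   1.8  -0.15  0.43 -1.9 ]
rel head xyz mm [ 1.1 -0.9 15.7] phi,tilt [-1.000e-02 -1.100e-01  3.437e+01]
F tool-in-head [ 0.6 -3.1 -0.9] M [-0.68  0.14 -0.03]
```

>>> arm_command(deltas="0 0 0.002 0 0 0;0 0 0.004 0 0 0;0 0 0.004 0 0 0")

```text
time: 8.35
eef_pos: [0.6169, 0.0365, 0.1854]
orientation: [-0.173, 0.962, -0.085, 0.191]
contact_force: [1.9, -3.3, -3.3]
width: 0.03
```

```bash
python3 s.py
```

```text
t 8.35 p [0.6169 0.0365 0.1854] F [ 1.9 -3.3 -3.3] M [-0.4   0.15 -0.2 ] w 0.03 q [-0.09  0.51  1.8  -0.15  0.42 -1.9 ]
rel head xyz mm [ 1.3 -0.9 11.3] phi,tilt [-1.000e-02 -1.200e-01  3.433e+01]
F tool-in-head [ 1.1 -2.8 -4.1] M [-0.47  0.05 -0.01]
```

>>> arm_command(deltas="0 0 0.003 0 0 0;0 0 0.006 0 0 0;0 0 0.008 0 0 0;0 0 0.008 0 0 0")

```text
time: 8.75
eef_pos: [0.6203, 0.0357, 0.1777]
orientation: [-0.173, 0.962, -0.085, 0.191]
contact_force: [2.4, -3.2, -2.8]
width: 0.0296
```

```bash
python3 s.py
```

```text
t 8.75 p [0.6203 0.0357 0.1777] F [ 2.4 -3.2 -2.8] M [-0.35  0.05 -0.14] w 0.0296 q [-0.09  0.52  1.8  -0.15  0.41 -1.9 ]
rel head xyz mm [ 1.3 -0.9  2.9] phi,tilt [-1.000e-02 -1.200e-01  3.433e+01]
F tool-in-head [ 1.6 -2.6 -3.8] M [-0.38 -0.03  0.02]
```

>>> arm_command(deltas="0 0 0.0015 0 0 0;0 0 0.003 0 0 0;0 0 0.0035 0 0 0;0 0 0.0035 0 0 0")

```text
time: 9.15
eef_pos: [0.6209, 0.0356, 0.1767]
orientation: [-0.173, 0.962, -0.085, 0.191]
contact_force: [-8.1, -1.6, 15.0]
width: 0.0298
```

```bash
python3 s.py
```

```text
t 9.15 p [0.6209 0.0356 0.1767] F [-8.1 -1.6 15. ] M [-0.29  0.76 -0.25] w 0.0298 q [-0.09  0.52  1.8  -0.15  0.4  -1.89]
rel head xyz mm [ 1.5 -0.8  1.8] phi,tilt [-3.000e-02 -1.700e-01  3.433e+01]
F tool-in-head [-0.7 -3.5 16.8] M [-0.53  0.67 -0.04]
```

>>> arm_command(deltas="0 0 0.003 0 0 0;0 0 0.003 0 0 0;0 0 0.003 0 0 0.03;0 0 0.003 0 0 -0.03;0 0 0.003 0 0 0")

```text
time: 9.65
eef_pos: [0.6213, 0.0356, 0.1767]
orientation: [-0.174, 0.962, -0.086, 0.192]
contact_force: [-10.0, -1.6, 19.3]
width: 0.0294
```

```bash
python3 s.py; python3 - <<'E'
from h import *
from plant import camera
c=camera("scene");t=camera("top")
f=lambda I,x,y,w,h,k:cv2.resize(I[y:y+h,x:x+w,::-1],(w*k,h*k),interpolation=cv2.INTER_CUBIC)
cv2.imwrite("pics/a5.png",np.hstack([f(c["pixels"],225,170,90,90,4),f(t["pixels"],190,100,100,90,4)]))
E
```

```text
t 9.65 p [0.6213 0.0356 0.1767] F [-10.   -1.6  19.3] M [-0.44  0.88 -0.04] w 0.0294 q [-0.09  0.52  1.8  -0.16  0.4  -1.89]
rel head xyz mm [ 1.9 -0.7  1.6] phi,tilt [-0.06 -0.27 34.41]
F tool-in-head [-0.7 -4.  21.4] M [-0.6   0.75  0.22]
```

View pics/a5.png

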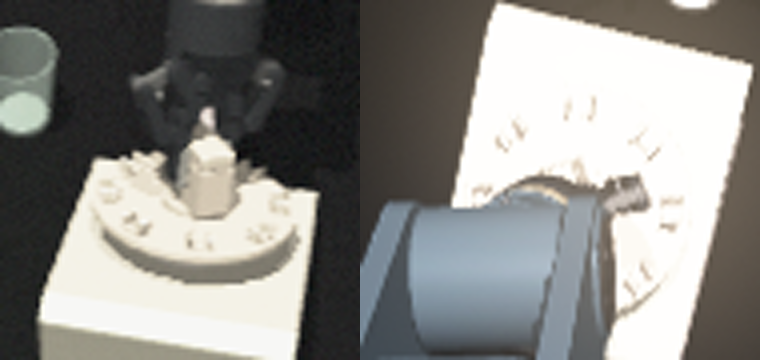

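>>> arm_command(deltas="0 0 0 0 0 0;0 0 0 0 0 0;0 0 0 0 0 0;0 0 0 0 0 0;0 0 0 0 0 0;0 0 0 0 0 0", grip=1)

```text
time: 10.35
eef_pos: [0.6213, 0.0357, 0.1763]
orientation: [-0.174, 0.962, -0.086, 0.192]
contact_force: [-0.1, 0.5, -0.6]
width: 0.0854
```

```bash
python3 s.py
```

```text
t 10.35 p [0.6213 0.0357 0.1763] F [-0.1  0.5 -0.6] M [0.06 0.16 0.04] w 0.0854 q [-0.09  0.53  1.8  -0.16  0.4  -1.89]
rel head xyz mm [ 1.7 -0.7  1.2] phi,tilt [-0.05 -0.23 34.37]
F tool-in-head [-0.4  0.4 -0.5] M [0.03 0.17 0.03]
```

Retreat straight back along the tool axis, then swing left clear of the view.

>>> arm_command(deltas="0 0 -0.03 0 0 0;0 0 -0.07 0 0 0;0 0 -0.12 0 0 0;0 0 -0.16 0 0 0;0 0 -0.18 0 0 0;0 0 -0.18 0 0 0")

```text
time: 10.95
eef_pos: [0.5502, 0.0537, 0.3442]
orientation: [-0.174, 0.961, -0.086, 0.195]
contact_force: [0.6, 0.2, -0.2]
width: 0.0853
```

>>> arm_command(deltas="0.05 0.05 -0.03 0 0 0;0.08 0.1 -0.05 0 0 0;0.12 0.15 -0.05 0 0 0;0.12 0.2 -0.05 0 0 0;0.12 0.25 -0.05 0 0 0;0.12 0.25 -0.05 0 0 0;0.12 0.25 -0.05 0 0 0")

```text
time: 11.65
eef_pos: [0.3478, 0.2491, 0.2869]
orientation: [-0.179, 0.961, -0.086, 0.193]
contact_force: [0.3, -0.5, 0.6]
width: 0.0854
```

```bash
python3 - <<'E'
from h import *
from plant import robot,camera
o=robot.get_obs();state(o)
c=camera("scene");t=camera("top");pickle.dump({"top":t,"scene":c},open("d2.pkl","wb"))
Oc=np.array([.6425,.0305,.128]);H=headR();a=np.linspace(0,2*np.pi,121)
def draw(cam,x,y,w,h,k):
    J=cv2.resize(cam["pixels"][y:y+h,x:x+w,::-1],(w*k,h*k),interpolation=cv2.INTER_CUBIC)
    for z,col in((.008,(0,200,0)),(.026,(0,0,255))):
        P=Oc+(H@np.array([.085*np.cos(a),.085*np.sin(a),z+0*a])).T
        cv2.polylines(J,[((proj(cam,P)-[x-.5,y-.5])*k).astype(np.int32)],True,col,1)
    return J
cv2.imwrite("pics/a6.png",np.hstack([draw(c,225,170,95,110,4),draw(t,200,95,95,110,4)]))
cv2.imwrite("pics/a7.png",np.hstack([c["pixels"],t["pixels"]])[:,:,::-1][:, :, :] if 0 else cv2.resize(np.hstack([c["pixels"],t["pixels"]])[:,:,::-1],(800,300),interpolation=cv2.INTER_AREA))
E
```

```text
t 11.65 p [0.3478 0.2491 0.2869] F [ 0.3 -0.5  0.6] M [ 0.02  0.21 -0.01] w 0.0854 q [ 0.55  0.15  2.02 -0.46  0.72 -1.07]
```

View pics/a6.png

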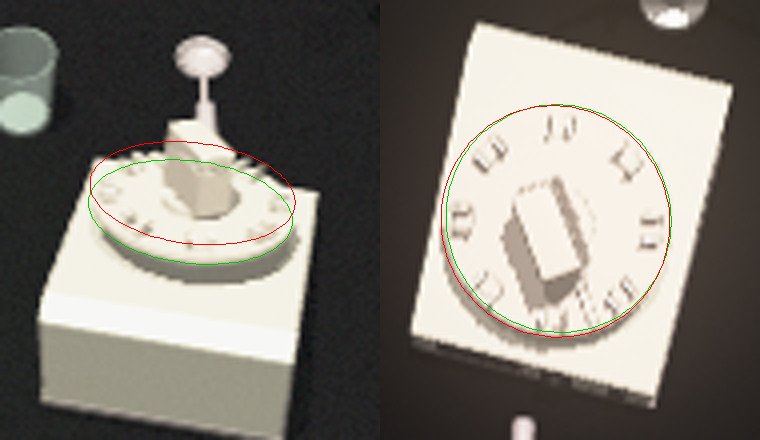

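View pics/a7.png

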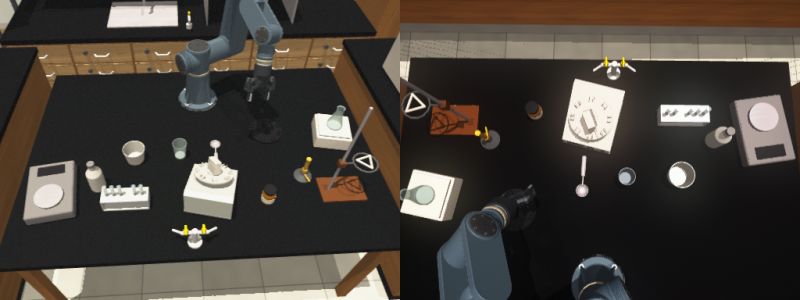

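```bash
python3 -c "
from plant import robot
robot.hand_in()"
```

```text
the job is handed in; nothing more can be done
```

The white carrier is on the rotator's spindle, seated on the shoulder and released, and the job was handed in at about 12 s on the robot's clock.

I gripped the carrier by its boss, set it over the nose and let it rest on top of the D. I then turned it under light pressure until it dropped, about 34° from straight down the slope, slid it down and let go.

**Checks that agreed**
- The carrier came down about 17 mm from the D top, then stopped firmly against about 20 N.
- In the last pictures the disc rim lies on the outline expected for home, not on the one 18 mm higher. The rib sits at the turned angle.
- The tub, beaker, spatula and the other bystanders look to be where they were. The gripper touches nothing.

**Checks that disagreed**
- The two views disagreed by up to about 6 mm on the spindle's position. Contact forces put its true centre about 2 mm from my estimate, so I shifted the carrier by 1 to 1.5 mm each way before turning it.
- The measured drop was about 1 mm short of the nominal 18 mm. I took that as slight slip in the grip plus that offset.

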